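# Close the writing chest: break the lid stay, lower the lid

## Task

The lid of the wooden writing chest is propped open by a folding metal stay whose knee is locked just past centre. Lift the knee by its knob until it has passed well through centre and the stay is free to fold, then lower the lid gently until it lies fully shut on the chest and let go. Do not force the lid down while the stay is locked, never press hard on the lid, do not let the lid slam, and leave the other things on the table where they are.

Things in the scene. Friction and masses are not known exactly. Their poses are not given: they have to be found in the camera images.
- chest: Fixed wooden chest, 240 mm along its x, 170 mm along its y, rim 80 mm above the table; origin on the table under its centre. The lid's hinge line runs along its x at y = +85 mm, z = 82 mm; the lid shuts towards its -y. The stay is outside the +x end: its lower bar (62 mm between pins) turns about a pin at x = +136, y = -45, z = 72 mm in this frame; its knob end travels on that arc.
- lid (a joint): Lid angle in rad: 0 as propped open (80 degrees up from shut), grows as it closes, 1.396 fully shut on the rim. Hinge and knee are so stiff that the unlocked lid stays wherever it is left: it has to be pushed all the way down, with up to 8 N near its free edge. The shut lid is hard under the push but for a trace of felt, so feel for the contact.
- lid_edge (a point): Middle of the lid's free edge, 172 mm from the hinge line. The lid is a board 240 x 172 x 10 mm, its underside level with the hinge line; a dark panel glued on its outer face covers it to 2 mm from the free edge and stands 4 to 16 mm proud, differently each time and not measured, so the shut chest is 96 to 108 mm high. This point is half-way through the board.
- knee (a joint): Bend of the stay's knee in rad: 0 locked against its stop (sagging a little below the line of its end pins), 0.17 dead centre, grows as the knee is lifted and folds up and towards the chest's -y; about 2.9 with the lid shut. The knee is stiff: 5 to 11 N of lift at the knob. Below about 0.5 the lid cannot be pushed down without jamming; 0.7 or more is well free.
- knob (a point): Centre of the gripping length of the stay's knob: a level round dark-wood pin on the knee, 14 mm thick, 44 mm long, sticking out along the chest's +x with a 20 mm collar at its end; locked, it is about 30 mm above the rim. There is free space on all sides but that of the steel bars. It swings with the lower bar.
- paperweight: Bystander: black bar paperweight, 30 x 200 x 18 mm, lying on the table in front of the chest; origin under its centre.
- seal_box: Bystander: small white porcelain paste box, 60 x 60 x 35 mm, standing beyond the stay end of the chest; origin under its centre.
- seal: Bystander: stone seal, 26 mm square, 58 mm tall, standing on the table behind the chest; origin under its centre.
- bowl: Bystander: white bowl, 110 mm across, 50 mm high; origin under its centre.
- ink_bottle: Bystander: black ink bottle, 52 mm across, 120 mm high; origin under its centre.
- book: Bystander: blue book, 130 x 190 x 21 mm, lying flat; origin under its centre.

How it is judged:
By the outcome, as a careful person would: the job done as asked, in the order asked, and still so for the second after the job is handed in, with the robot touching nothing.
It also fails if it takes over 66 s, if anything falls off the work surface, if the arm or the gripper's body presses on something with over 40 N, if the wrist force passes 120 N, or if a joint passes its speed limit or range.

## Robot

A 7-joint arm with a two-finger parallel gripper is mounted at the origin on the work surface. World frame = base frame: x ahead of the robot, y to its left, z up, the work surface at z = 0. Lengths are in m, angles in rad, forces in N, time in s.
With the tool pointing down it reaches from about 0.4 to 0.85 m from the base axis. Payload 10.4 kg.
Tool frame: the origin (TCP) lies at the very end of the fingers, on their centre line; the grasp point (between the pads) lies 19 mm behind it (manip.grip_point_offset is the distance from the TCP to the grasp point, in m); z points along the fingers, y is the line along which they close (so a half turn about z gives the same grasp; the last joint's range is limited). The gripper opens to 85 mm and grips with 20 to 120 N. Pads are 22 mm wide; open, the fingers measure 114 mm over their backs; the gripper's body (76 mm by 85 mm) begins 54 mm behind the grasp point. The pads swing forward as they close: fully open they stand 13 mm farther back than shut.
Start: joints at [1.099, 0.332, -0.065, 1.46, 0.022, 1.35, -0.088], TCP at [0.271, -0.563, 0.231] pointing down, gripper open.
Joint ranges: [-2.6, 2.6], [-0.5, 2.12], [-1.47, 1.34], [0.16, 2.42], [-1.27, 4.41], [0.06, 2.06], [-2.6, 2.6]. Speed limits (rad/s): [2.22, 2.22, 2.79, 2.79, 3.14, 3.14, 3.14].

## Interface

Orientations are given as a unit quaternion [x, y, z, w].
In Python, from workcell import manip gives the robot as it stands. The module is installed in compiled form; this text tells all that it offers.
- The arm moves only by the shell command python3 -m inch 'ROWS' [OPENING] [FORCE]. ROWS is JSON, a list of rows, each a list of 2 entries, a list of its own where there are three numbers: the shift along the tool's x, y, z each as a share of 0.08 m, from -1 to 1, then the turn, a rotation vector about the tool's x, y, z each as a share of 45 degrees, from -1 to 1. A call has exactly 10 rows; each row is the pose to reach, as a shift and turn from the pose commanded when the call began, along the tool's axes at that moment; what a row does not reach only later rows make up. A row lasts 1/10 s, in which the tool goes at most 50 mm and 8.59 degrees, less where a joint would pass 70% of its speed; a pose out of reach is approached as far as the arm can. A call with a number of a shift or a turn outside -1 to 1 is refused whole. A call with a gripper value outside its range is refused whole. OPENING is the opening, from 0 (shut) to 1 (fully open), set as the call begins (- or left out, the last holds). The fingers move at their own pace and stop on an object; FORCE is the grip in N (left out, the last holds). Time passes only in rows, so rows that repeat a pose let the fingers close, or fill a call up. It gives the time, the measured TCP pose, the force, the opening and the grip force at its end, in the units of the state.
- manip.get_obs(): the state, without advancing time (a new reading comes with each control period).
- manip.camera(name): name is "scene" or "top"; returns the picture (400x640x3 uint8, red, green, blue); there is no depth.
- manip.camera_params(name): a dict with "fov_y" (degrees; the focal length in pixels is half the picture's height over the tangent of half this angle, whatever the lens; pixels are square), "cx", "cy" (the principal point, pixels), "k1" (the pictures are not rectified: a ray, as slopes to the right and down, at radius r is drawn at 1 + k1 r^2 times it, then the intrinsics apply), "camera_from_world" (4x4, takes a point from world to camera coordinates). Camera axes: x right, y up, looking along -z (the intrinsics and any distortion apply to the point x, -y, -z); pixel columns grow to the right and rows downward; lengths in m; the calibration is good to about 2 mm. A picture is of the moment at which its call begins. camera_params takes no time and is no camera call.
- manip.hand_in(): hands the job in; it is judged then, once.
The state is a dict: "clock": time; "joint_pos": joint angles; "joint_velocities": joint speeds; "tau": joint torques, N m; "position": TCP position; "ee_rot": TCP orientation; "ft_force": force on the tool from outside, world axes, zero at the start; "torque": the same for the moment, N m; "grip_width": opening from 0.0 (shut) to 1.0 (fully open); "grasp_force": force on a finger pad.
Only numpy, scipy, OpenCV 4.12 (cv2) and the standard library are available. Lean on these libraries where they do the work, as an engineer would, in place of code of your own. Each camera call takes 0.05 s, during which the arm holds its last target. There are 200 camera calls.

## Working session

There is one attempt and no reset: what is moved stays moved. The work goes in short steps, Python scripts to look and compute and a shell command to move; the robot and the scene stay as the last step left them, time stands still between calls to the robot, and variables do not carry over. Pictures are saved under pics/ and viewed, at most 11 in all, crops included, and the job is handed in when it is done.

```bash
mkdir -p pics
cat > h.py <<'E'
import numpy as np, cv2
from workcell import manip
def P(n):
    p=manip.camera_params(n); f=200/np.tan(np.radians(p["fov_y"])/2)
    return f,p["cx"],p["cy"],p["k1"],np.array(p["camera_from_world"])
def ray(n,u,v):
    f,cx,cy,k,T=P(n); d=np.array([(u-cx)/f,(v-cy)/f]); s=d.copy()
    for _ in range(30): s=d/(1+k*(s@s))
    R=T[:3,:3]; return -R.T@T[:3,3], R.T@np.array([s[0],-s[1],-1])
def plane(n,u,v,z):
    o,d=ray(n,u,v); return o+d*(z-o[2])/d[2]
def tri(uv1,uv2):
    a,d=ray("scene",*uv1); b,e=ray("top",*uv2)
    t=np.linalg.lstsq(np.c_[d,-e],b-a,rcond=None)[0]; p,q=a+d*t[0],b+e*t[1]
    return (p+q)/2,np.linalg.norm(p-q)
def proj(n,p):
    f,cx,cy,k,T=P(n); c=T[:3,:3]@np.array(p)+T[:3,3]; s=np.array([c[0],-c[1]])/-c[2]; s=s*(1+k*(s@s)); return s*f+[cx,cy]
def save(n,name):
    im=manip.camera(n)[:,:,::-1]; cv2.imwrite("pics/"+name+".png",im); return im
E
python3 - <<'E'
from h import *
save("scene","s0");save("top","t0")
for n in("scene","top"):
    p=P(n);print(n,p[:4],-p[4][:3,:3].T@p[4][:3,3],p[4][:3,:3].round(2).tolist())
o=manip.get_obs();print(o)
E
```

```text
scene (np.float64(373.2483651519287), 323.20694214370576, 199.83816486044387, -0.05538056935506238) [0.89428999 0.46850569 0.96827036] [[-0.8, 0.61, 0.0], [-0.49, -0.65, 0.58], [0.35, 0.46, 0.82]]
top (np.float64(369.3055747957812), 325.698543099722, 200.7487257808574, -0.015724490981447594) [0.3171504  0.00422867 1.29235459] [[-0.03, -1.0, -0.02], [0.98, -0.03, 0.18], [-0.19, -0.02, 0.98]]
{'clock': 0.1, 'joint_pos': array([ 1.09942736,  0.33280313, -0.0647143 ,  1.46082552,  0.02162909,
        1.34995952, -0.08848527]), 'joint_velocities': array([-0.00256662,  0.00015202,  0.00092176, -0.00199934, -0.00026649,
        0.0002488 , -0.00211804]), 'tau': array([ 2.66347197e-03, -6.26745987e+01,  4.97879635e-02, -3.92426455e+01,
        1.60565274e-02,  7.01076526e-03,  7.48440857e-05]), 'position': array([ 0.27100752, -0.56280804,  0.23061422]), 'ee_rot': array([ 9.74925126e-01,  2.22532194e-01, -1.85120198e-04, -6.22554233e-04]), 'ft_force': array([ 0.85913382, -0.28429018,  0.10612858]), 'torque': array([-0.02331229, -0.03906428,  0.0188491 ]), 'grasp_force': 0.0, 'grip_width': 1.002141315485066}
```

View pics/s0.png

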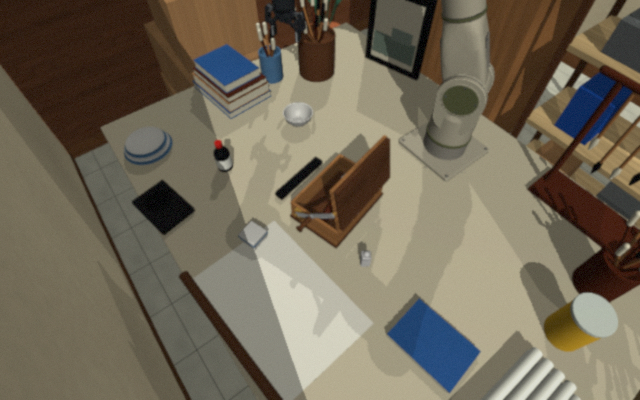

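View pics/t0.png

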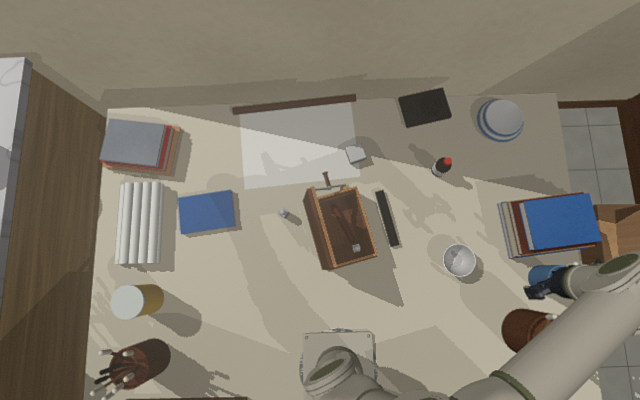

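The top view shows the chest at about (340,228). The stay and knob are at its far end (327,182), the lid is at left, and the paperweight is at right (388,218). I'll zoom in on both views.

Run:
```python
import cv2,numpy as np
a=cv2.imread("pics/s0.png")[130:260,260:400];b=cv2.imread("pics/t0.png")[160:280,290:410]
a=cv2.resize(a,None,fx=4,fy=4,interpolation=cv2.INTER_CUBIC)
b=cv2.resize(b,None,fx=5,fy=5,interpolation=cv2.INTER_CUBIC)
cv2.imwrite("pics/s0c.png",a);cv2.imwrite("pics/t0c.png",b)
```

```text
(no output)
```

View pics/s0c.png

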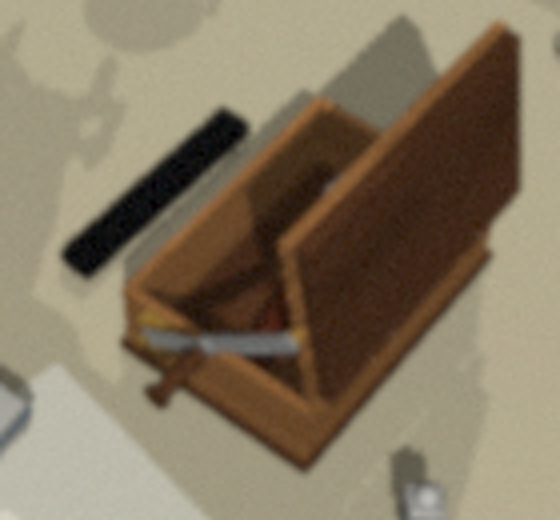

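View pics/t0c.png

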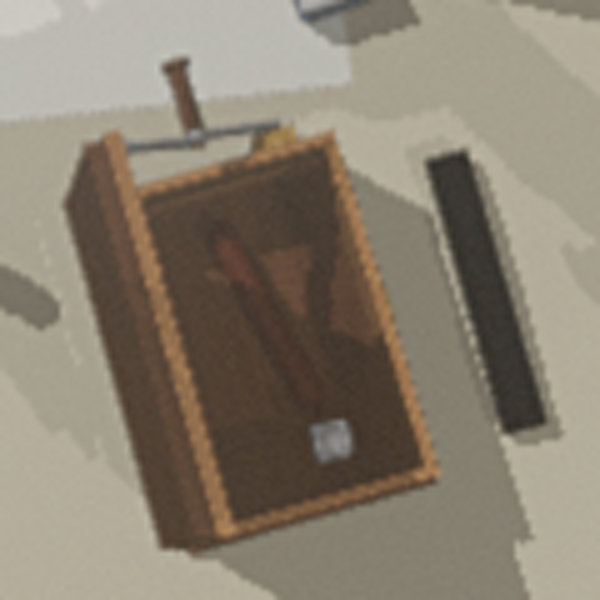

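The scene crop shows the knob's collar at (158,392) and its root at about (205,347). The top crop shows the collar at (176,64), the root at (195,135), and the front rim corners at (330,138) and (436,475).

```bash
cat >> h.py <<'E'
def S(x,y): return ((x+.5)/4-.5+260,(y+.5)/4-.5+130)
def Tt(x,y): return ((x+.5)/5-.5+290,(y+.5)/5-.5+160)
E
python3 - <<'E'
from h import *
A=plane("top",*Tt(332,136),.08);B=plane("top",*Tt(437,478),.08)
print("front corners top",A,B,np.linalg.norm(A-B))
A2=plane("scene",*S(127,288),.08);print("scene stay front",A2)
B2=plane("scene",*S(322,100),.08);print("scene far front",B2, np.linalg.norm(A2-B2))
Am,Bm=(A+A2)/2,(B+B2)/2
ex=(Am-Bm)[:2];ex/=np.linalg.norm(ex);ey=np.array([-ex[1],ex[0]])
C=(Am+Bm)[:2]/2+ey*.085
print("yaw",np.degrees(np.arctan2(ex[1],ex[0])),"C",C)
def loc(p): p=np.array(p);return np.r_[[(p[:2]-C)@ex,(p[:2]-C)@ey],p[2]]
for nm,s,t in(("collar",S(158,392),Tt(176,64)),("root",S(205,346),Tt(195,135)),("lid edge stay",S(287,240),Tt(114,135)),("lid edge far",S(510,30),Tt(228,532))):
    p,e=tri(s,t);print(nm,p.round(4),e.round(4),loc(p).round(4))
# knob expected
for x in(.15,.175,.2):
  p=C+ex*x; 
def W(x,y,z): return np.r_[C+ex*x+ey*y,z]
for q in((.12,-.085,.08),(.12,.085,.08),(-.12,.085,.08),(.136,-.045,.072)):
  u=proj("top",W(*q));v=proj("scene",W(*q));print(q,((u-[290,160])*5+2).round(),((v-[260,130])*4+1.5).round())
print("pw",[loc(plane("top",*Tt(*c),.018)).round(3) for c in((428,160),(466,150),(546,422),(508,432))])
for nm,uv,z in(("box",(355,155),.035),("seal",(284,213),.058)): print(nm,loc(plane("top",*uv,z)).round(3))
E
```

```text
front corners top [ 0.59045872 -0.08001772  0.08      ] [ 0.36106731 -0.13820982  0.08      ] 0.23665742827285374
scene stay front [ 0.59073866 -0.07682956  0.08      ]
scene far front [ 0.36378491 -0.13393464  0.08      ] 0.23402775943720092
yaw 14.179242532900538 C [ 0.45569112 -0.02483753]
collar [0.6341 0.024  0.1125] 0.0031 [0.1849 0.0036 0.1125]
root [0.5865 0.0126 0.1101] 0.0022 [0.136  0.0042 0.1101]
lid edge stay [0.5552 0.0582 0.2546] 0.0019 [0.1168 0.0562 0.2546]
lid edge far [0.3258 0.0028 0.2474] 0.009 [-0.1192  0.0586  0.2474]
(0.12, -0.085, 0.08) [329. 133.] [124. 289.]
(0.12, 0.085, 0.08) [ 85. 201.] [310. 416.]
(-0.12, 0.085, 0.08) [183. 552.] [502. 201.]
(0.136, -0.045, 0.072) [265. 129.] [152. 338.]
pw [array([ 0.094, -0.154,  0.018]), array([ 0.094, -0.182,  0.018]), array([-0.103, -0.177,  0.018]), array([-0.103, -0.15 ,  0.018])]
box [ 0.238 -0.122  0.035]
seal [0.102 0.171 0.058]
```

```bash
cat >> h.py <<'E'
from scipy.spatial.transform import Rotation as Ro
C=np.array([.4557,-.0248]); yw=np.radians(14.18)
ex=np.array([np.cos(yw),np.sin(yw)]);ey=np.array([-ex[1],ex[0]])
def W(x,y,z): return np.r_[C+ex*x+ey*y,z]
def loc(p): p=np.array(p);return np.r_[(p[:2]-C)@ex,(p[:2]-C)@ey,p[2]]
def go(q,tilt=0):
    """chest-frame TCP target, tool x=chest x, tilted about chest x; prints shares"""
    o=manip.get_obs();R=Ro.from_quat(o["ee_rot"])
    G=Ro.from_euler("z",yw)*Ro.from_euler("x",np.pi+np.radians(tilt))
    print("t",o["clock"],"at",loc(o["position"]).round(4),"f",o["ft_force"].round(1),"shift",(R.inv().apply(W(*q)-o["position"])/.08).round(3),"turn",((R.inv()*G).as_rotvec()/(np.pi/4)).round(3))
E
python3 - <<'E'
from h import *
from scipy.optimize import brentq
go((.165,.004,.2))
A=np.array([-.045,.072]);L1=.062;K=np.array([.004,.111])
# knee=0 => bend -.17 ; solve L2 so that pin lies on lid ray, with shut knee 2.9
def pin(r,a,h=0): return np.array([.085-r*np.cos(a)-0*h,.082+r*np.sin(a)])
def f(r):
    P=pin(r,np.radians(80));u=K-A;v=P-K;return np.arctan2(u[0]*v[1]-u[1]*v[0],u@v)-.17
rr=np.linspace(.05,.16,200)
print([(round(r,3),round(f(r),3)) for r in rr[::25]])
r=brentq(f,.07,.15);L2=np.linalg.norm(pin(r,np.radians(80))-K);print(r,L2)
for a in(80,78,75,70,65,60,50,40,30,20,10,0):
    P=pin(r,np.radians(a));d=np.linalg.norm(P-A);c=(d*d-L1**2-L2**2)/2/L1/L2
    if abs(c)<=1:
        b=np.arccos(c);d0=np.arctan2(*(P-A)[::-1]);phi=d0+np.arctan2(L2*np.sin(b),L1+L2*np.cos(b))
        print(a,"knee",(b+.17).round(2),"phi",np.degrees(phi).round(1),"knob",(A+L1*np.array([np.cos(phi),np.sin(phi)])).round(3))
E
python3 -m inch '[[[0.1,-0.06,0],[0,0,0.03]],[[0.2,-0.12,0],[0,0,0.05]],[[0.3,-0.18,0],[0,0,0.08]],[[0.4,-0.24,0],[0,0,0.1]],[[0.5,-0.3,0],[0,0,0.13]],[[0.6,-0.36,0],[0,0,0.15]],[[0.7,-0.42,0],[0,0,0.18]],[[0.8,-0.48,0],[0,0,0.2]],[[0.9,-0.54,0],[0,0,0.23]],[[1,-0.6,0],[0,0,0.256]]]' 1 30
```

```text
t 0.1 at [-0.3109 -0.4764  0.2306] f [ 0.9 -0.3  0.1] shift [ 7.029 -4.693  0.388] turn [-0.002  0.     0.256]
[(np.float64(0.05), np.float64(-0.569)), (np.float64(0.064), np.float64(-0.391)), (np.float64(0.078), np.float64(-0.23)), (np.float64(0.091), np.float64(-0.089)), (np.float64(0.105), np.float64(0.03)), (np.float64(0.119), np.float64(0.129)), (np.float64(0.133), np.float64(0.212)), (np.float64(0.147), np.float64(0.28))]
0.10155541924537029 0.09517309739701026
78 knee 0.56 phi 58.7 knob [-0.013  0.125]
75 knee 0.8 phi 68.1 knob [-0.022  0.13 ]
70 knee 1.08 phi 79.7 knob [-0.034  0.133]
65 knee 1.29 phi 89.3 knob [-0.044  0.134]
60 knee 1.49 phi 98.0 knob [-0.054  0.133]
50 knee 1.83 phi 114.0 knob [-0.07   0.129]
40 knee 2.13 phi 129.0 knob [-0.084  0.12 ]
30 knee 2.42 phi 143.8 knob [-0.095  0.109]
20 knee 2.71 phi 159.0 knob [-0.103  0.094]
10 knee 3.0 phi 177.3 knob [-0.107  0.075]
clock: 1.1
position: [0.3229, -0.4843, 0.2312]
ee_rot: [0.992, 0.123, -0.0, -0.0]
ft_force: [-0.2, -0.3, 0.6]
grip_width: 1.002
grasp_force: 0.0
```

```bash
python3 -m inch '[[[0.1,-0.1,0],[0,0,0]],[[0.2,-0.2,0],[0,0,0]],[[0.3,-0.3,0],[0,0,0]],[[0.4,-0.4,0],[0,0,0]],[[0.5,-0.5,0],[0,0,0]],[[0.6,-0.6,0],[0,0,0]],[[0.7,-0.7,0],[0,0,0]],[[0.8,-0.8,0],[0,0,0]],[[0.9,-0.9,0],[0,0,0]],[[1,-1,0],[0,0,0]]]' >/dev/null
python3 -m inch '[[[0.1,-0.1,0],[0,0,0]],[[0.2,-0.2,0],[0,0,0]],[[0.3,-0.3,0],[0,0,0]],[[0.4,-0.4,0],[0,0,0]],[[0.5,-0.5,0],[0,0,0]],[[0.6,-0.6,0],[0,0,0]],[[0.7,-0.7,0],[0,0,0]],[[0.8,-0.8,0],[0,0,0]],[[0.9,-0.9,0],[0,0,0]],[[1,-1,0],[0,0,0]]]' >/dev/null
python3 -m inch '[[[0.1,-0.1,0],[0,0,0]],[[0.2,-0.2,0],[0,0,0]],[[0.3,-0.3,0],[0,0,0]],[[0.4,-0.4,0],[0,0,0]],[[0.5,-0.5,0],[0,0,0]],[[0.6,-0.6,0],[0,0,0]],[[0.7,-0.7,0],[0,0,0]],[[0.8,-0.8,0],[0,0,0]],[[0.9,-0.9,0],[0,0,0]],[[1,-1,0],[0,0,0]]]' >/dev/null
python3 -m inch '[[[0.1,-0.1,0],[0,0,0]],[[0.2,-0.2,0],[0,0,0]],[[0.3,-0.3,0],[0,0,0]],[[0.4,-0.4,0],[0,0,0]],[[0.5,-0.5,0],[0,0,0]],[[0.6,-0.6,0],[0,0,0]],[[0.7,-0.7,0],[0,0,0]],[[0.8,-0.8,0],[0,0,0]],[[0.9,-0.9,0],[0,0,0]],[[1,-1,0],[0,0,0]]]' >/dev/null
python3 -m inch '[[[0.1,-0.1,0],[0,0,0]],[[0.2,-0.2,0],[0,0,0]],[[0.3,-0.3,0],[0,0,0]],[[0.4,-0.4,0],[0,0,0]],[[0.5,-0.5,0],[0,0,0]],[[0.6,-0.6,0],[0,0,0]],[[0.7,-0.7,0],[0,0,0]],[[0.8,-0.8,0],[0,0,0]],[[0.9,-0.9,0],[0,0,0]],[[1,-1,0],[0,0,0]]]'
python3 -c "
from h import *
go((.165,.004,.092))"
```

```text
clock: 6.1
position: [0.6126, 0.0015, 0.2313]
ee_rot: [0.992, 0.124, 0.0, 0.0]
ft_force: [0.5, -0.3, -1.1]
grip_width: 0.999
grasp_force: 0.0
t 6.1 at [ 0.1586 -0.0129  0.2313] f [ 0.5 -0.3 -1.1] shift [ 0.08  -0.212  1.741] turn [ 0. -0.  0.]
```

```bash
python3 -m inch '[[[0.04,-0.1,0],[0,0,0]],[[0.08,-0.21,0.1],[0,0,0]],[[0.08,-0.21,0.2],[0,0,0]],[[0.08,-0.21,0.3],[0,0,0]],[[0.08,-0.21,0.4],[0,0,0]],[[0.08,-0.21,0.5],[0,0,0]],[[0.08,-0.21,0.6],[0,0,0]],[[0.08,-0.21,0.7],[0,0,0]],[[0.08,-0.21,0.8],[0,0,0]],[[0.08,-0.21,0.85],[0,0,0]]]' 
python3 -m inch '[[[0,0,0.1],[0,0,0]],[[0,0,0.2],[0,0,0]],[[0,0,0.3],[0,0,0]],[[0,0,0.4],[0,0,0]],[[0,0,0.5],[0,0,0]],[[0,0,0.6],[0,0,0]],[[0,0,0.7],[0,0,0]],[[0,0,0.8],[0,0,0]],[[0,0,0.89],[0,0,0]],[[0,0,0.89],[0,0,0]]]'
python3 - <<'E'
from h import *
a=save("scene","s1")[130:260,260:400];b=save("top","t1")[160:280,290:410]
cv2.imwrite("pics/c1.png",np.hstack([cv2.resize(a,(480,480)),cv2.resize(b,(320,480))]))
E
```

```text
clock: 7.1
position: [0.6139, 0.0185, 0.1623]
ee_rot: [0.992, 0.124, -0.0, 0.0]
ft_force: [-0.6, 0.1, -0.7]
grip_width: 1.002
grasp_force: 0.0
clock: 8.1
position: [0.6136, 0.0185, 0.0908]
ee_rot: [0.992, 0.124, -0.001, -0.0]
ft_force: [-0.5, 0.6, 0.8]
grip_width: 0.999
grasp_force: 0.0
```

View pics/c1.png

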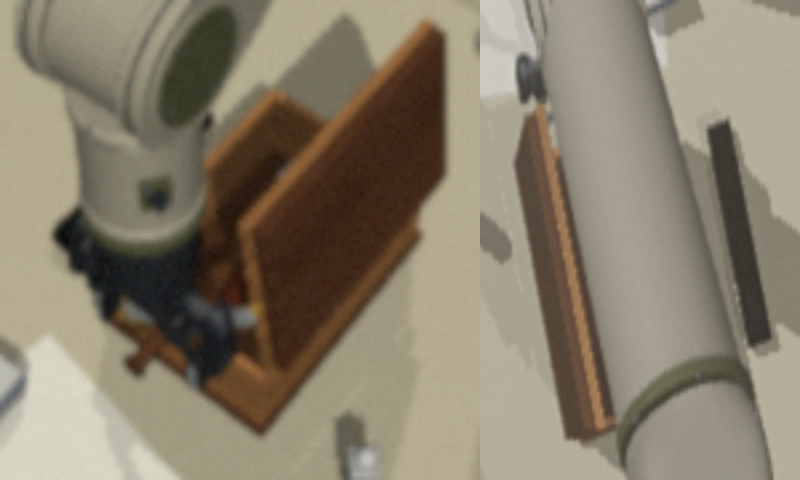

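The scene view shows the open fingers straddling the knob, with the collar clear in front at about (140,355). Close.

```bash
python3 -m inch '[[[0,0,0],[0,0,0]],[[0,0,0],[0,0,0]],[[0,0,0],[0,0,0]],[[0,0,0],[0,0,0]],[[0,0,0],[0,0,0]],[[0,0,0],[0,0,0]],[[0,0,0],[0,0,0]],[[0,0,0],[0,0,0]],[[0,0,0],[0,0,0]],[[0,0,0],[0,0,0]]]' 0 40
python3 - <<'E'
from h import *
go((.165,.004,.092))
a=np.radians(np.linspace(38.5,85,11))
print(np.c_[-62*(np.cos(a)-np.cos(a[0])),-62*(np.sin(a)-np.sin(a[0]))]/80)
E
```

```text
clock: 9.2
position: [0.6143, 0.0184, 0.0923]
ee_rot: [0.992, 0.123, 0.0, 0.0]
ft_force: [-1.9, -0.9, 3.9]
grip_width: 0.147
grasp_force: 39.0
t 9.2 at [0.1644 0.003  0.0923] f [-1.9 -0.9  3.9] shift [ 0.008 -0.012  0.004] turn [ 0. -0.  0.]
[[-0.         -0.        ]
 [ 0.04110788 -0.04758195]
 [ 0.08593786 -0.09167472]
 [ 0.13419484 -0.13198805]
 [ 0.18556112 -0.16825655]
 [ 0.23969858 -0.20024148]
 [ 0.29625082 -0.22773227]
 [ 0.35484557 -0.25054796]
 [ 0.41509709 -0.26853835]
 [ 0.47660875 -0.28158501]
 [ 0.53897562 -0.28960205]]
```

```bash
python3 -m inch '[[[0,0.02,-0.024],[0,0,0]],[[0,0.04,-0.048],[0,0,0]],[[0,0.063,-0.07],[0,0,0]],[[0,0.086,-0.092],[0,0,0]],[[0,0.11,-0.112],[0,0,0]],[[0,0.134,-0.132],[0,0,0]],[[0,0.16,-0.15],[0,0,0]],[[0,0.186,-0.168],[0,0,0]],[[0,0.213,-0.185],[0,0,0]],[[0,0.24,-0.2],[0,0,0]]]'
python3 - <<'E'
from h import *
go((.1644,.003-.0192,.0923+.016))
E
```

```text
clock: 10.2
position: [0.6176, 0.006, 0.1078]
ee_rot: [0.992, 0.126, -0.001, -0.003]
ft_force: [-6.2, 16.6, 1.2]
grip_width: 0.146
grasp_force: 39.1
t 10.2 at [ 0.1645 -0.0098  0.1078] f [-6.2 16.6  1.2] shift [-0.001  0.08  -0.007] turn [-0.009  0.001  0.006]
```

```bash
python3 -m inch '[[[0,0,-0.02],[0,0,0]],[[0,0,-0.04],[0,0,0]],[[0,0,-0.06],[0,0,0]],[[0,0.01,-0.07],[0,0,0]],[[0,0.02,-0.08],[0,0,0]],[[0,0.035,-0.09],[0,0,0]],[[0,0.05,-0.1],[0,0,0]],[[0,0.065,-0.11],[0,0,0]],[[0,0.08,-0.12],[0,0,0]],[[0,0.1,-0.13],[0,0,0]]]'
python3 - <<'E'
from h import *
go((.1644,.003-.0272,.0923+.0264))
a=save("scene","s2")[130:260,260:400]
cv2.imwrite("pics/c2.png",cv2.resize(a,(560,520),interpolation=cv2.INTER_CUBIC))
E
```

```text
clock: 11.2
position: [0.6202, -0.0049, 0.1169]
ee_rot: [0.992, 0.125, -0.001, -0.002]
ft_force: [4.0, 8.3, -12.1]
grip_width: 0.147
grasp_force: 39.0
t 11.2 at [ 0.1643 -0.021   0.1169] f [  4.    8.3 -12.1] shift [ 0.001  0.04  -0.023] turn [-0.005  0.001  0.003]
```

View pics/c2.png

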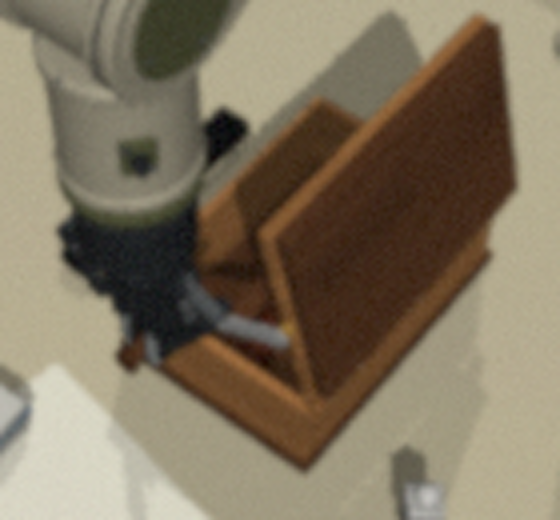

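The knob is held at about (130,355) in the crop. The stay is bent upward, and the lid has followed slightly. I'll go a bit further.

```bash
python3 -m inch '[[[0,0.025,-0.01],[0,0,0]],[[0,0.05,-0.02],[0,0,0]],[[0,0.075,-0.025],[0,0,0]],[[0,0.1,-0.03],[0,0,0]],[[0,0.125,-0.03],[0,0,0]],[[0,0.15,-0.035],[0,0,0]],[[0,0.175,-0.035],[0,0,0]],[[0,0.2,-0.035],[0,0,0]],[[0,0.22,-0.035],[0,0,0]],[[0,0.22,-0.035],[0,0,0]]]'
python3 - <<'E'
from h import *
go((.1644,.003-.0272-.0176,.0923+.0264+.0028))
E
```

```text
clock: 12.25
position: [0.6241, -0.0185, 0.1228]
ee_rot: [0.992, 0.126, -0.001, -0.003]
ft_force: [-12.1, 14.3, 15.6]
grip_width: 0.145
grasp_force: 40.6
t 12.25 at [ 0.1648 -0.0352  0.1228] f [-12.1  14.3  15.6] shift [-0.005  0.083  0.016] turn [-0.009  0.001  0.007]
```

```bash
python3 -m inch '[[[0,-0.05,0],[0,0,0]],[[0,-0.05,0],[0,0,0]],[[0,-0.05,0],[0,0,0]],[[0,-0.05,-0.1],[0,0,0]],[[0,-0.05,-0.25],[0,0,0]],[[0,-0.05,-0.4],[0,0,0]],[[0,-0.05,-0.55],[0,0,0]],[[0,-0.05,-0.7],[0,0,0]],[[0,-0.05,-0.85],[0,0,0]],[[0,-0.05,-1],[0,0,0]]]' 0.6
python3 -m inch '[[[0,0,-0.1],[0,0,0]],[[0,0,-0.2],[0,0,0]],[[0,0,-0.3],[0,0,0]],[[0,0,-0.4],[0,0,0]],[[0,0,-0.5],[0,0,0]],[[0,0,-0.6],[0,0,0]],[[0,0,-0.7],[0,0,0]],[[0,0,-0.8],[0,0,0]],[[0,0,-0.9],[0,0,0]],[[0,0,-1],[0,0,0]]]' 0
python3 - <<'E'
from h import *
go((0,.1,.285),-40)
a=save("scene","s3")[130:260,260:400]
cv2.imwrite("pics/c3.png",cv2.resize(a,(560,520),interpolation=cv2.INTER_CUBIC))
E
```

```text
clock: 13.25
position: [0.6243, -0.0209, 0.2025]
ee_rot: [0.992, 0.124, 0.0, 0.0]
ft_force: [1.0, -0.0, -0.4]
grip_width: 0.601
grasp_force: 0.0
clock: 14.25
position: [0.6242, -0.021, 0.282]
ee_rot: [0.992, 0.124, 0.0, 0.0]
ft_force: [0.9, -0.1, -0.2]
grip_width: 0.004
grasp_force: 0.0
t 14.25 at [ 0.1643 -0.0376  0.282 ] f [ 0.9 -0.1 -0.2] shift [-2.054 -1.72  -0.038] turn [-0.889 -0.     0.   ]
```

View pics/c3.png

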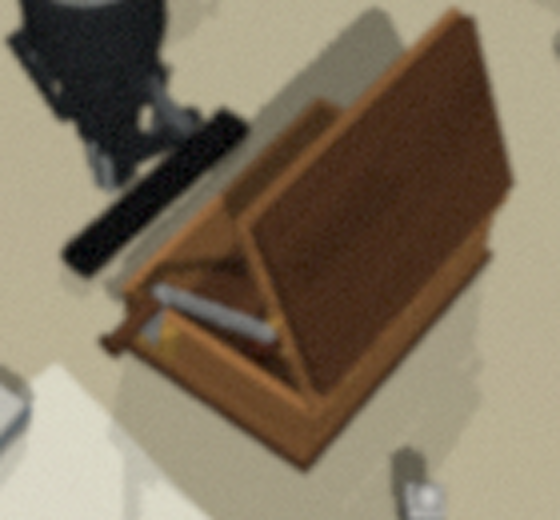

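```bash
python3 -m inch '[[[-0.1,-0.1,-0.02],[0,0,0]],[[-0.2,-0.2,-0.04],[0,0,0]],[[-0.3,-0.3,-0.06],[0,0,0]],[[-0.4,-0.4,-0.08],[0,0,0]],[[-0.5,-0.5,-0.1],[0,0,0]],[[-0.6,-0.6,-0.1],[0,0,0]],[[-0.7,-0.7,-0.1],[0,0,0]],[[-0.8,-0.8,-0.1],[0,0,0]],[[-0.9,-0.9,-0.1],[0,0,0]],[[-1,-1,-0.1],[0,0,0]]]'
python3 -m inch '[[[-0.1,-0.1,0],[-0.09,0,0]],[[-0.2,-0.2,0],[-0.18,0,0]],[[-0.3,-0.3,0],[-0.27,0,0]],[[-0.4,-0.4,0],[-0.36,0,0]],[[-0.5,-0.5,0],[-0.45,0,0]],[[-0.6,-0.6,0],[-0.54,0,0]],[[-0.7,-0.7,0],[-0.63,0,0]],[[-0.8,-0.72,0],[-0.72,0,0]],[[-0.9,-0.72,0],[-0.81,0,0]],[[-1,-0.72,0],[-0.89,0,0]]]'
python3 - <<'E'
from h import *
# lid angle from stay corner of free edge, top inner at plane chest x=.12
for uv in (S(245,225),S(243,232)):
    o,d=ray("scene",*uv);n=np.r_[ex,0];p=o+d*((W(.12,0,0)-o)@n)/(d@n);q=loc(p);print(q,np.degrees(np.arctan2(q[2]-.082,.085-q[1])),np.hypot(q[2]-.082,.085-q[1]))
o=manip.get_obs();print(o["joint_pos"].round(2))
for a in(70,):
  a=np.radians(a)
  for th in(.014,.026): print(th,.085-.155*np.cos(a)+th*np.sin(a),.082+.155*np.sin(a)+th*np.cos(a))
go((0,.1,.285),-40)
E
```

```text
clock: 15.3
position: [0.5262, 0.0374, 0.2893]
ee_rot: [0.992, 0.124, -0.0, 0.0]
ft_force: [0.6, 0.6, 0.4]
grip_width: 0.001
grasp_force: 0.0
clock: 16.3
position: [0.4347, 0.0735, 0.2894]
ee_rot: [0.932, 0.116, 0.043, 0.341]
ft_force: [0.2, -0.3, 1.0]
grip_width: 0.001
grasp_force: 0.0
[0.12       0.02779638 0.2489373 ] 71.08519182932389 0.17646619112529802
[0.12       0.02622566 0.24059485] 69.66558484548449 0.1691352951576701
[-0.02  0.07 -0.75  1.84  0.64  1.64 -2.18]
0.014 0.045142574475524055 0.23244063822837516
0.026 0.056418885924954955 0.2365448799482832
t 16.3 at [0.0037 0.1005 0.2894] f [ 0.2 -0.3  1. ] shift [-0.046 -0.031  0.046] turn [ 0.005 -0.002  0.   ]
```

```bash
python3 -m inch '[[[0,-0.02,0.1],[0,0,0]],[[0,-0.04,0.2],[0,0,0]],[[0,-0.06,0.3],[0,0,0]],[[0,-0.08,0.4],[0,0,0]],[[0,-0.1,0.5],[0,0,0]],[[0,-0.12,0.6],[0,0,0]],[[0,-0.12,0.65],[0,0,0]],[[0,-0.12,0.65],[0,0,0]],[[0,-0.12,0.65],[0,0,0]],[[0,-0.12,0.65],[0,0,0]]]'
cat >> h.py <<'E'
def arc(R,th,degs,base=None,tilt=-40,tilts=None):
    """shares (tool y,z, turn x) for TCP riding the lid's outer face; base=commanded chest (y,z) at tilt"""
    o=manip.get_obs();q=loc(o["position"])
    base=q[1:] if base is None else np.array(base)
    t=np.radians(tilt);ty=np.array([-np.cos(t),-np.sin(t)]);tz=np.array([np.sin(t),-np.cos(t)])
    print("t",o["clock"].__round__(2),"at",q.round(4),"f chest y,z",(o["ft_force"][:2]@ey).round(1),o["ft_force"][2].round(1), "|f|",np.linalg.norm(o["ft_force"]).round(1))
    for i,d in enumerate(degs):
        a=np.radians(d);p=np.array([.085-R*np.cos(a)+th*np.sin(a),.082+R*np.sin(a)+th*np.cos(a)]);e=(p-base)/.08
        print(d,p.round(4),(e@ty).round(3),(e@tz).round(3))
def pol(tip):
    e=np.array(tip)-[.085,.082]; return np.degrees(np.arctan2(e[1],-e[0])),np.hypot(*e)
E
python3 -c "
from h import *
arc(.155,.03,[72,70,68,66,64,62,60,58,56])"
```

```text
clock: 17.3
position: [0.4419, 0.0482, 0.2436]
ee_rot: [0.932, 0.116, 0.043, 0.34]
ft_force: [-0.9, -0.2, 0.4]
grip_width: 0.001
grasp_force: 0.0
t 17.3 at [0.0045 0.0741 0.2436] f chest y,z 0.0 0.4 |f| 0.9
72 [0.0656 0.2387] 0.042 0.115
70 [0.0602 0.2379] 0.088 0.167
68 [0.0548 0.237 ] 0.132 0.219
66 [0.0494 0.2358] 0.175 0.274
64 [0.044  0.2345] 0.215 0.329
62 [0.0387 0.2329] 0.254 0.387
60 [0.0335 0.2312] 0.29 0.445
58 [0.0283 0.2293] 0.324 0.505
56 [0.0232 0.2273] 0.357 0.566
```

```bash
python3 -m inch '[[[0,0.02,0.06],[0,0,0]],[[0,0.04,0.115],[0,0,0]],[[0,0.065,0.14],[0,0,0]],[[0,0.09,0.17],[0,0,0]],[[0,0.11,0.19],[0,0,0]],[[0,0.13,0.22],[0,0,0]],[[0,0.15,0.245],[0,0,0]],[[0,0.175,0.275],[0,0,0]],[[0,0.195,0.3],[0,0,0]],[[0,0.215,0.33],[0,0,0]]]'
python3 -c "
from h import *
arc(.155,.03,[62,60,58,56,54,52,50,48,46,44],base=(.044,.2345))"
```

```text
clock: 18.3
position: [0.4493, 0.0188, 0.2343]
ee_rot: [0.932, 0.116, 0.043, 0.34]
ft_force: [-2.2, 3.4, 3.8]
grip_width: 0.002
grasp_force: 2.8
t 18.3 at [0.0044 0.0439 0.2343] f chest y,z 3.9 3.8 |f| 5.6
62 [0.0387 0.2329] 0.038 0.057
60 [0.0335 0.2312] 0.074 0.116
58 [0.0283 0.2293] 0.109 0.175
56 [0.0232 0.2273] 0.141 0.236
54 [0.0182 0.225 ] 0.171 0.298
52 [0.0132 0.2226] 0.199 0.361
50 [0.0083 0.22  ] 0.225 0.425
48 [0.0036 0.2173] 0.249 0.49
46 [-0.0011  0.2143] 0.27 0.555
44 [-0.0057  0.2113] 0.289 0.622
```

```bash
python3 -m inch '[[[0,0.038,0.057],[0,0,0]],[[0,0.074,0.116],[0,0,0]],[[0,0.109,0.175],[0,0,0]],[[0,0.141,0.236],[0,0,0]],[[0,0.171,0.298],[0,0,0]],[[0,0.199,0.361],[0,0,0]],[[0,0.225,0.425],[0,0,0]],[[0,0.249,0.49],[0,0,0]],[[0,0.27,0.555],[0,0,0]],[[0,0.289,0.622],[0,0,0]]]'
python3 -c "
from h import *
arc(.155,.03,[42,40,38,36,34,32,30,28,26,24],base=(-.0057,.2113))"
```

```text
clock: 19.3
position: [0.4617, -0.0301, 0.2109]
ee_rot: [0.932, 0.116, 0.043, 0.34]
ft_force: [1.0, 2.2, 3.7]
grip_width: -0.003
grasp_force: 2.1
t 19.3 at [ 0.0045 -0.0066  0.2109] f chest y,z 1.9 3.7 |f| 4.4
42 [-0.0101  0.208 ] 0.016 0.067
40 [-0.0145  0.2046] 0.03 0.134
38 [-0.0187  0.2011] 0.042 0.202
36 [-0.0228  0.1974] 0.052 0.27
34 [-0.0267  0.1935] 0.059 0.339
32 [-0.0305  0.1896] 0.063 0.408
30 [-0.0342  0.1855] 0.066 0.476
28 [-0.0378  0.1813] 0.066 0.545
26 [-0.0412  0.1769] 0.063 0.614
24 [-0.0444  0.1725] 0.058 0.683
```

```bash
python3 -m inch '[[[0,0.016,0.067],[0.03,0,0]],[[0,0.03,0.134],[0.06,0,0]],[[0,0.042,0.202],[0.09,0,0]],[[0,0.052,0.27],[0.12,0,0]],[[0,0.059,0.339],[0.15,0,0]],[[0,0.063,0.408],[0.18,0,0]],[[0,0.066,0.476],[0.21,0,0]],[[0,0.066,0.545],[0.24,0,0]],[[0,0.063,0.614],[0.27,0,0]],[[0,0.058,0.683],[0.3,0,0]]]'
python3 -c "
from h import *
arc(.155,.03,[23,22,21,20,19,18,17,16,15,14],base=(-.0444,.1725),tilt=-26.5)
a=save('scene','s4')[130:260,260:400]
cv2.imwrite('pics/c4.png',cv2.resize(a,(560,520),interpolation=cv2.INTER_CUBIC))"
```

```text
clock: 20.3
position: [0.471, -0.0676, 0.1719]
ee_rot: [0.966, 0.12, 0.028, 0.227]
ft_force: [1.1, 0.6, 4.5]
grip_width: 0.005
grasp_force: 1.7
t 20.3 at [ 0.0044 -0.0452  0.1719] f chest y,z 0.3 4.5 |f| 4.6
23 [-0.046   0.1702] 0.004 0.035
22 [-0.0475  0.1679] 0.009 0.069
21 [-0.049   0.1656] 0.012 0.103
20 [-0.0504  0.1632] 0.015 0.137
19 [-0.0518  0.1608] 0.018 0.172
18 [-0.0531  0.1584] 0.019 0.206
17 [-0.0545  0.156 ] 0.021 0.241
16 [-0.0557  0.1536] 0.021 0.275
15 [-0.057   0.1511] 0.021 0.309
14 [-0.0581  0.1486] 0.02 0.344
```

View pics/c4.png

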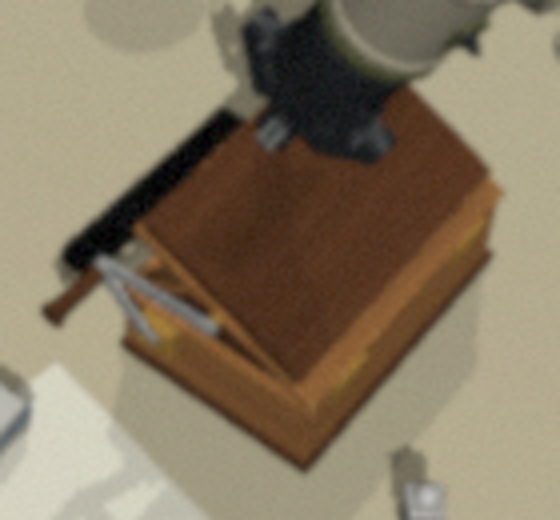

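The lid is coming down with a force of about 4.5 N. The knee is folding towards the front, at about (105,265).

```bash
python3 -m inch '[[[0,0.004,0.035],[0.03,0,0]],[[0,0.009,0.069],[0.06,0,0]],[[0,0.012,0.103],[0.09,0,0]],[[0,0.015,0.137],[0.12,0,0]],[[0,0.018,0.172],[0.15,0,0]],[[0,0.019,0.206],[0.18,0,0]],[[0,0.021,0.241],[0.21,0,0]],[[0,0.021,0.275],[0.24,0,0]],[[0,0.021,0.309],[0.27,0,0]],[[0,0.02,0.344],[0.3,0,0]]]'
python3 -c "
from h import *
arc(.155,.03,[13,12,11,10,9,8,7,6,5],base=(-.0581,.1486),tilt=-13)
im=save('scene','s5')[130:260,260:400];cv2.imwrite('pics/c5.png',cv2.resize(im,(560,520),interpolation=cv2.INTER_CUBIC))"
```

```text
clock: 21.35
position: [0.4742, -0.0806, 0.148]
ee_rot: [0.986, 0.123, 0.014, 0.112]
ft_force: [-2.2, -0.2, 2.9]
grip_width: -0.001
grasp_force: 1.4
t 21.35 at [ 0.0043 -0.0586  0.148 ] f chest y,z 0.3 2.9 |f| 3.6
13 [-0.0593  0.1461] 0.007 0.034
12 [-0.0604  0.1436] 0.014 0.068
11 [-0.0614  0.141 ] 0.019 0.102
10 [-0.0624  0.1385] 0.024 0.136
9 [-0.0634  0.1359] 0.029 0.17
8 [-0.0643  0.1333] 0.033 0.204
7 [-0.0652  0.1307] 0.036 0.238
6 [-0.066  0.128] 0.039 0.273
5 [-0.0668  0.1254] 0.041 0.307
```

View pics/c5.png

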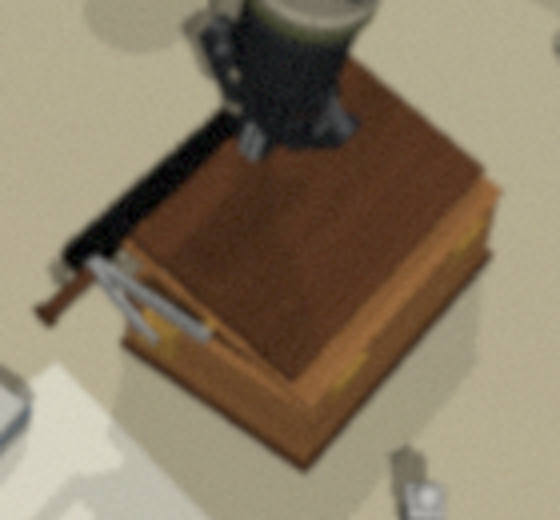

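```bash
python3 -m inch '[[[0,0.007,0.034],[0.03,0,0]],[[0,0.014,0.068],[0.06,0,0]],[[0,0.019,0.102],[0.09,0,0]],[[0,0.024,0.136],[0.12,0,0]],[[0,0.029,0.17],[0.15,0,0]],[[0,0.033,0.204],[0.18,0,0]],[[0,0.036,0.238],[0.21,0,0]],[[0,0.039,0.26],[0.24,0,0]],[[0,0.041,0.28],[0.27,0,0]],[[0,0.042,0.3],[0.29,0,0]]]'
python3 -c "
from h import *
go((0.004,-.067,.108))"
```

```text
clock: 22.4
position: [0.4765, -0.0889, 0.1255]
ee_rot: [0.992, 0.123, 0.0, -0.001]
ft_force: [1.6, 0.8, 2.9]
grip_width: 0.002
grasp_force: 1.2
t 22.4 at [ 0.0044 -0.0672  0.1255] f [1.6 0.8 2.9] shift [-0.006 -0.002  0.219] turn [-0.002 -0.     0.   ]
```

```bash
python3 -m inch '[[[0,0,0.02],[0,0,0]],[[0,0,0.04],[0,0,0]],[[0,0,0.06],[0,0,0]],[[0,0,0.08],[0,0,0]],[[0,0,0.1],[0,0,0]],[[0,0,0.12],[0,0,0]],[[0,0,0.14],[0,0,0]],[[0,0,0.16],[0,0,0]],[[0,0,0.18],[0,0,0]],[[0,0,0.19],[0,0,0]]]'
python3 -m inch '[[[0,0,0.005],[0,0,0]],[[0,0,0.01],[0,0,0]],[[0,0,0.015],[0,0,0]],[[0,0,0.02],[0,0,0]],[[0,0,0.025],[0,0,0]],[[0,0,0.03],[0,0,0]],[[0,0,0.035],[0,0,0]],[[0,0,0.035],[0,0,0]],[[0,0,0.035],[0,0,0]],[[0,0,0.035],[0,0,0]]]'
python3 -c "
from h import *
im=save('scene','s6')[130:260,260:400];cv2.imwrite('pics/c6.png',cv2.resize(im,(560,520),interpolation=cv2.INTER_CUBIC))"
```

```text
clock: 23.4
position: [0.4763, -0.0888, 0.1102]
ee_rot: [0.992, 0.124, -0.0, -0.0]
ft_force: [0.0, -1.4, 2.5]
grip_width: 0.001
grasp_force: 1.2
clock: 24.4
position: [0.4763, -0.0887, 0.1076]
ee_rot: [0.992, 0.124, -0.0, -0.0]
ft_force: [0.6, -0.6, 1.5]
grip_width: 0.0
grasp_force: 0.8
```

View pics/c6.png

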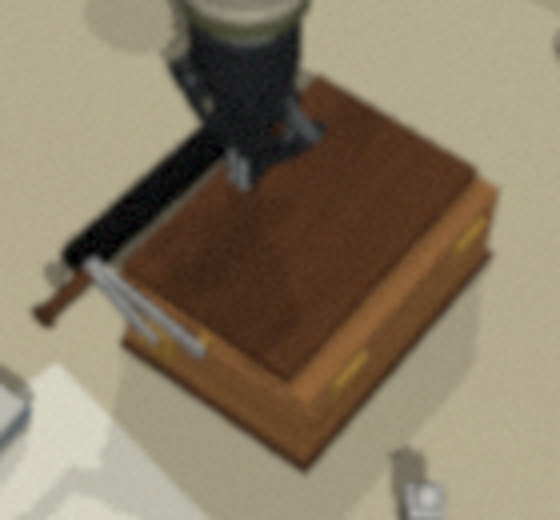

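The lid is nearly shut and still moves at about 2 N. I'll feel for the stop in small steps.

```bash
python3 -m inch '[[[0,0,0.005],[0,0,0]],[[0,0,0.01],[0,0,0]],[[0,0,0.015],[0,0,0]],[[0,0,0.02],[0,0,0]],[[0,0,0.025],[0,0,0]],[[0,0,0.03],[0,0,0]],[[0,0,0.035],[0,0,0]],[[0,0,0.035],[0,0,0]],[[0,0,0.035],[0,0,0]],[[0,0,0.035],[0,0,0]]]'
```

```text
clock: 25.45
position: [0.4763, -0.0887, 0.1048]
ee_rot: [0.992, 0.124, -0.0, -0.0]
ft_force: [-0.1, -1.0, 0.8]
grip_width: 0.003
grasp_force: 0.7
```

```bash
python3 -m inch '[[[0,0,0.004],[0,0,0]],[[0,0,0.008],[0,0,0]],[[0,0,0.012],[0,0,0]],[[0,0,0.016],[0,0,0]],[[0,0,0.02],[0,0,0]],[[0,0,0.025],[0,0,0]],[[0,0,0.025],[0,0,0]],[[0,0,0.025],[0,0,0]],[[0,0,0.025],[0,0,0]],[[0,0,0.025],[0,0,0]]]'
```

```text
clock: 26.45
position: [0.4766, -0.0889, 0.1038]
ee_rot: [0.992, 0.124, 0.0, 0.0]
ft_force: [-5.4, -0.8, 14.6]
grip_width: -0.001
grasp_force: 7.2
```

Hard contact at z = 0.104, inside the 96–108 mm range. Backing off gently and checking.

```bash
python3 -m inch '[[[0,0,-0.02],[0,0,0]],[[0,0,-0.05],[0,0,0]],[[0,0,-0.1],[0,0,0]],[[0,0,-0.2],[0,0,0]],[[0,0,-0.35],[0,0,0]],[[0,0,-0.5],[0,0,0]],[[0,0,-0.65],[0,0,0]],[[0,0,-0.8],[0,0,0]],[[0,0,-0.9],[0,0,0]],[[0,0,-1],[0,0,0]]]'
python3 - <<'E'
from h import *
im=save('scene','s7');c=cv2.resize(im[130:260,260:400],(560,520),interpolation=cv2.INTER_CUBIC)
for q in((.12,-.087,.082),(.12,-.087,.092),(-.12,-.087,.092),(.12,.085,.082)):
    v=(proj("scene",W(*q))-[260,130])*4+1.5;cv2.circle(c,tuple(int(k) for k in v),3,(0,255,0),-1)
cv2.imwrite('pics/c7.png',c)
E
```

```text
clock: 27.45
position: [0.4764, -0.0888, 0.1836]
ee_rot: [0.992, 0.124, 0.0, 0.0]
ft_force: [0.2, -0.0, 0.3]
grip_width: 0.003
grasp_force: 0.0
```

View pics/c7.png

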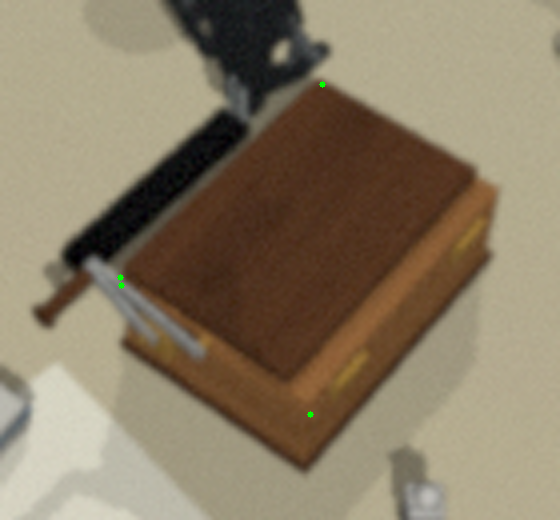

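The lid lies flat on the rim, with its front corners on the marks I projected for the shut lid at about (122,280) and (322,85). The paperweight and seal look unmoved and the gripper is clear.

```bash
python3 -c "
from workcell import manip
print(manip.hand_in())"
```

```text
the job is handed in; nothing more can be done
None
```

I lifted the knee well past centre, closed the lid gently until it met the rim (about 15 N at contact), backed the gripper off clear, and handed the job in at about 27.5 s; no verdict came back.

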